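# Set up a price board and hold the ticket clip open over it

### The job

Lift the black price board out of the loose pocket of the sign caddy, plug the tenon under it fully home into the socket of the display foot, the wooden block standing by itself, and let go of it. Then pinch the handles of the steel spring clip that is parked on the caddy's rail, lift it off, and bring it spread wide open over the middle of the board's top edge, one jaw in front of the board and one behind it, well down past the edge but touching nothing, so that I can slip a ticket in. Finish there, still holding the clip gaping; leave the two jam jars where they stand.

Things in the scene. Friction and masses are not known exactly. Their poses are not given: they have to be found in the camera images.
- board: price board, loose, 0.12 kg: stiff black board 78 wide x 72 high x 9 mm thick in a wooden shoe 84 x 26 x 20 mm, under it a tenon 34 wide x 18 thick x 24 mm long (last 4 mm 30 x 14). Faces alike, either way round is right. Origin: centre of the shoe's underside (shoulder); x thickness, y width, z up; the black part spans z 20 to 92 mm. Starts in the caddy's pocket, shoulder on the pocket block
- board_top (a point): middle of the board's top edge, 92 mm above the board's origin; axes as the board's
- foot: display foot, fixed: wooden block 116 (y) x 56 (x) x 36 mm high with a rectangular socket in the middle of its top, long side along y; z up, origin at the centre of its underside
- socket (a point): centre of the socket's mouth, in the top face of the foot, axes as the foot's. Socket 36 (y) x 20 (x) mm, 26 mm deep, bevelled 2 mm: 1 mm of play round the tenon. Home means that the board's shoulder lies on the top face: its origin is then at this point
- caddy: sign caddy, fixed: pale plank 212 (y) x 76 (x) x 8 mm; at y = +55 mm a pocket block 92 x 56, top 36 mm over the counter, with a roomy pocket 44 x 28 mm (y, x) for the tenon; at y = -55 mm a rail along y, 88 long x 14 mm thick up to 60 mm over the counter, topped by a tongue 6 mm thick up to 72 mm. Origin: centre of the underside
- clip: steel bulldog clip, loose, 65 g, 44 mm wide, 75 mm from lips to handle ends, parked astride the rail's tongue: jaws down, lips on the rail's 60 mm shoulders, handles up. The pose is that of its half on the caddy's -x side: origin on the hinge pin, 35 mm above the lips; y along the pin, x the way the jaws open, z up. Squeezed evenly, each half turns by half the joint value
- clip_half (a joint): opening of the clip in rad: 0 parked on the tongue, -0.12 shut, 0.6 the stop. Squeezing the handles opens it: handle ends 47 mm over their outsides and lips 6 mm apart at 0; 35 and 16 mm at 0.3; 24 and 26 mm at 0.6. A return spring resists with 6 N on each handle end at 0, 10 N at 0.6
- lip_a (a point): lower inner edge of the jaw lip on the clip's -x side, at mid-width; lips are 3 mm thick, 12 mm high, 44 mm wide
- lip_b (a point): lower inner edge of the other jaw lip (+x side), at mid-width
- handle_a (a point): centre of the rolled handle end (a 7 mm roll, 26 mm long along y) on the -x side, 71 mm above the lips; this is where to pinch
- handle_b (a point): centre of the rolled handle end on the +x side; at 0 the two are 40 mm apart, centre to centre
- jar: red jam jar with a pale lid, bystander, 59 mm across, 66 mm high, origin under its centre
- dark_jar: purple jam jar with a pale lid, bystander, 59 mm across, 66 mm high, origin under its centre
Not all that is in view belongs to the job. Leave any pink look-alike of the clip alone.

How it is judged:
By the outcome, as a careful person would: the job done as asked, in the order asked, and still so for the second after the job is handed in, while the arm keeps its last pose, push and grip.
It also fails if it takes over 67 s, if anything falls off the work surface, if the arm or the gripper's body presses on something with over 40 N, if the wrist force passes 120 N, or if a joint passes its speed limit or range.

### The arm

A 7-joint arm with a two-finger parallel gripper is mounted at the origin on a cart in front of the work surface, level with it; the furniture and walls round the work are solid. World frame = base frame: x ahead of the robot, y to its left, z up, the work surface at z = 0. Lengths are in mm, angles in rad, forces in N, time in s.
With the tool pointing down it reaches from about 400 to 900 mm from the base axis. Payload 5.6 kg.
Tool frame: the origin (TCP) lies midway between the tips of the shut fingers; the grasp point (between the pads) lies 19 mm behind it; z points along the fingers, y is the line along which they close (so a half turn about z gives the same grasp; the last joint's range is limited). The gripper opens to 92 mm and grips with 3 to 60 N. Pads are 20 mm wide; open, the fingers measure 128 mm over their backs; the gripper's body (75 mm by 189 mm) begins 69 mm behind the grasp point.
Start: joints at [1.117, 0.468, -0.012, 1.603, 0.006, 1.071, -0.056], TCP at [259.533, -595.947, 177.392] pointing down, gripper open.
Joint ranges: [-2.53, 2.53], [-0.31, 2.02], [-1.57, 1.55], [0.28, 2.44], [-1.29, 4.43], [0.15, 1.84], [-2.92, 2.92]. Speed limits (rad/s): [2.57, 2.57, 3.14, 3.14, 3.14, 3.14, 3.14].

### API

Orientations are given as a rotation vector (axis times angle).
In Python, from cell import robot, grip, kin, viewer gives the robot as it stands. Calls block until the motion is done:
- robot.movep(position, orientation): joint-space move of the TCP to a pose.
- robot.servo_line(position, feed=150, rotation=None): straight line of the TCP; rotation=None keeps the orientation; feed is the mean speed in mm/s.
- robot.goto_joints(angles): joint-space move.
- grip(opening, newtons=None): opening from 0.0 (shut) to 1.0 (fully open); newtons is the grip in N (None keeps the last); returns when the fingers have stopped.
- robot.hold(seconds).
- kin.ik(position, orientation): joint angles nearest the present ones, or None.
- robot.observe(): the state.
- viewer.read_camera(name): name is "scene" or "top" or "wrist"; returns the picture (400x640x3 uint8, red, green, blue); there is no depth.
- viewer.camera_info(name): a dict with "camera_matrix" (3x3 intrinsics, pixels), "R" (3x3) and "t" (3): a world point X has camera coordinates R X + t. Camera axes: x right, y down, z forward; pixel columns grow to the right and rows downward; lengths in mm; the calibration is good to about 2 mm. A picture is of the moment at which its call begins: read the wrist's pose just before it. camera_info takes no time and is no camera call; for the wrist camera it gives the pose at the moment of the call.
A pose or a line that the arm cannot do raises robot.IKError and nothing moves.
- robot.job_done(): hands the job in; it is judged then, once.
Trained networks look in the newest picture that a camera, given by its name, has taken for a name from the list of things; names that differ only in an ending like _2 or _b are one class to them, and where a whole thing is asked for, a point or a joint stands for the part that bears it (a point fixed in the world has none). Each returns a list of dicts, best first, with "confidence" (0 to 1); they miss things now and then, are a little off and sometimes report something else, mostly with a low value. They report only what shows in the picture. A call takes as long as a camera call. They do not tell look-alikes from the thing itself.
- viewer.silhouettes(name, camera): "mask" (400x640 bool, what is visible of it).
- viewer.pinpoint(name, camera): "at" ([x, y, z] in mm, in the coordinates of the camera as it stood for that picture, good to about 4 mm: a listed point, or the origin of a listed thing).
The state is a dict: "t": time; "joints": joint angles; "joint_velocities": joint speeds; "joint_torque": joint torques, N m; "tcp_pos": TCP position; "tcp_rot": TCP orientation; "contact_force": force on the tool from outside, world axes, zero at the start; "wrist_torque": the same for the moment, N m; "grip_width": opening from 0.0 (shut) to 1.0 (fully open); "grip_force": force on a finger pad.
Only numpy, scipy, OpenCV 4.12 (cv2) and the standard library are available. Lean on these libraries where they do the work, as an engineer would, in place of code of your own. Each camera call takes 0.05 s, during which the arm holds its last target. There are 200 camera calls.

## Working session

There is one attempt and no reset: what is moved stays moved. The work goes in short steps, each a Python script; the robot and the scene stay as the last script left them, time stands still between calls to the robot, and variables do not carry over. Pictures are saved under pics/ and viewed, at most 10 in all, crops included, and the job is handed in when it is done.

```bash
ls; mkdir -p pics; cat > h.py <<'E'
import numpy as np, cv2
from cell import robot, grip, kin, viewer
from scipy.spatial.transform import Rotation as Ro
def toW(cam,p):
    i=viewer.camera_info(cam); return np.array(i["R"]).T@(np.array(p)-np.array(i["t"]))
def proj(cam,X):
    i=viewer.camera_info(cam); c=np.array(i["R"])@np.array(X)+np.array(i["t"]); q=np.array(i["camera_matrix"])@c; return q[:2]/q[2]
def pp(name,cam,n=4):
    r=[]
    for d in viewer.pinpoint(name,cam)[:n]:
        w=toW(cam,d["at"]); r.append((w,d["confidence"])); print(name,cam,w.round(1),round(d["confidence"],2),proj(cam,w).round(0))
    return r
def save(cam,f):
    im=viewer.read_camera(cam); cv2.imwrite("pics/"+f,im[:,:,::-1]); return im
def down(yaw): # tool y axis direction: yaw angle of tool-x
    return (Ro.from_euler('z',yaw)*Ro.from_euler('x',np.pi)).as_rotvec()
E
python3 - <<'E'
from h import *
a=save("scene","s1.png");b=save("top","t1.png")
cv2.imwrite("pics/st.png",np.vstack([a,b])[:,:,::-1])
o=robot.observe();print(o["t"],o["tcp_rot"],o["contact_force"],o["grip_width"])
for c in ["scene","top"]:
    for n in ["board","board_top","foot","socket","caddy","clip","lip_a","handle_a","jar","dark_jar"]: pp(n,c)
E
```

```text
pics
0.1 [-3.07411714e+00 -6.40298713e-01  6.70273426e-04] [-0.05629899 -0.03632111 -0.56870119] 1.0037006082996063
board scene [460.5 237.2  38.3] 0.71 [238. 295.]
board_top scene [459.8 237.5 132. ] 0.58 [233. 256.]
foot scene [ 478.2 -243.3    1.4] 0.95 [372. 214.]
socket scene [ 476.2 -242.6   37.5] 0.8 [374. 203.]
caddy scene [464.4 178.8   5.5] 0.9 [261. 292.]
clip scene [449.7  11.1  29.5] 0.6 [319. 250.]
clip scene [473.  134.4  95. ] 0.57 [271. 246.]
lip_a scene [452.5   8.8  -2.1] 0.83 [319. 260.]
lip_a scene [469.5 132.1  58.6] 0.82 [274. 260.]
lip_a scene [464.  128.8  64.6] 0.77 [277. 258.]
lip_a scene [441.7   9.6  -0.7] 0.69 [322. 262.]
handle_a scene [450.7 131.  129.8] 0.64 [279. 235.]
handle_a scene [488.5 134.9 130.5] 0.59 [264. 229.]
handle_a scene [467.3  13.5  68.4] 0.55 [312. 234.]
handle_a scene [426.5   5.6  71.2] 0.54 [328. 238.]
jar scene [552.8 -48.4  -2.7] 0.65 [305. 235.]
jar scene [459.8 239.9  34.7] 0.46 [237. 297.]
dark_jar scene [ 6.456e+02 -3.942e+02  2.000e-01] 0.7 [357. 180.]
board top [459.2 236.8  36.2] 0.67 [201. 233.]
board_top top [555.3 -44.
[... 192 characters left out ...]
.8 131.5  56.7] 0.51 [239. 229.]
caddy top [468.6 184.5  -3.6] 0.6 [223. 231.]
clip top [474.3 133.8  95.6] 0.8 [235. 226.]
clip top [446.8   9.7  38.1] 0.54 [285. 238.]
clip top [473.9 131.8  59.4] 0.28 [238. 227.]
lip_a top [442.    8.6  -0.6] 0.67 [286. 241.]
lip_a top [476.2 130.5  58.5] 0.62 [239. 226.]
lip_a top [465.1 134.7  58.9] 0.51 [237. 230.]
lip_a top [452.4   7.3  -0.7] 0.48 [286. 237.]
handle_a top [453.7 129.3 130.7] 0.74 [235. 233.]
handle_a top [486.1 133.8 128.2] 0.65 [233. 220.]
handle_a top [470.9   9.2  72.9] 0.55 [284. 228.]
handle_a top [427.5   4.2  67.2] 0.5 [286. 245.]
jar top [554.8 -47.8  -3.2] 0.69 [306. 201.]
dark_jar top [ 649.1 -395.7   -2.2] 0.97 [427. 169.]
```

View pics/s1.png

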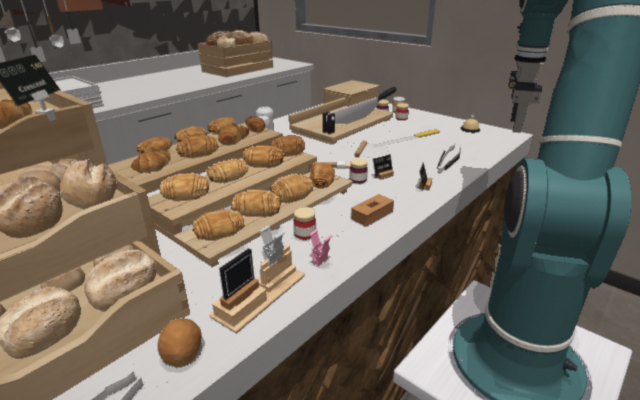

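View pics/t1.png

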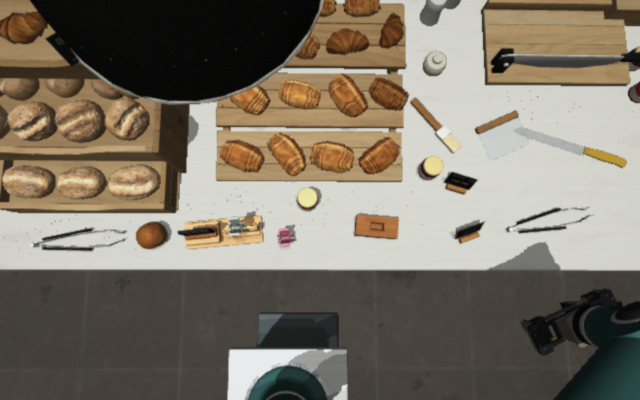

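The steel clip is on the caddy rail at scene (271,246) / top (238,227). The pink look-alike stands on the counter at scene (319,250) / top (286,237). The target fits as steel-grey, astride the rail, with lips at z≈60. The board in the caddy is at scene (237,270), and the foot at scene (372,208). I'll confirm with an enlarged crop from the wrist camera.

```bash
cat > a.py <<'E'
from h import *
for y in (np.pi/2,-np.pi/2):
    for p in ([479,-243,330],[465,190,330],[460,237,80],[479,-243,80]):
        q=kin.ik(p,down(y+.1)); print(y,None if q is None else np.round(q,2))
E
python3 a.py
python3 - <<'E'
from h import *
q=kin.ik([479,-243,330],down(np.pi/2))
def go(p):
    for y in (-np.pi/2,):
        robot.movep(p,down(y))
for tag,p in (("foot",[440,-243,330]),("cad",[430,190,350])):
    go(p); 
    im=save("wrist","w_%s.png"%tag)
    o=robot.observe(); print(tag,o["t"],o["tcp_pos"],o["contact_force"])
    i=viewer.camera_info("wrist"); C=-np.array(i["R"]).T@np.array(i["t"]); print("cam",C.round(0))
    for n in (["foot","socket"] if tag=="foot" else ["board","board_top","caddy","clip","lip_a","lip_b","handle_a","handle_b"]): pp(n,"wrist")
E
```

```text
1.5707963267948966 [ 0.77  0.19 -0.43  1.66  0.08  1.31  0.44]
1.5707963267948966 [ 0.49  0.24 -1.1   1.71  0.22  1.33 -0.55]
1.5707963267948966 [ 0.34  0.74 -1.19  1.95  0.82  1.04 -1.13]
1.5707963267948966 [ 0.74  0.45 -0.41  1.94  0.24  0.8   0.3 ]
-1.5707963267948966 [ 0.36  0.15  0.05  1.68 -0.01  1.31 -2.63]
-1.5707963267948966 [ 0.6   0.33 -1.29  1.7   0.32  1.36  2.5 ]
-1.5707963267948966 [ 0.39  0.86 -1.32  1.95  0.94  1.14  1.92]
-1.5707963267948966 [ 0.24  0.41  0.2   1.97 -0.11  0.77 -2.53]
foot 3.4 [ 439.8119946  -243.41448506  329.8177573 ] [-0.72958757 -0.24743589  0.01099317]
cam [ 440. -316.  537.]
foot wrist [ 477.4 -241.2    0.9] 0.86 [303. 160.]
cad 7.8083 [430.0562556  189.89722791 349.96786958] [ 0.14129726  0.96778953 -0.39489608]
cam [431. 118. 557.]
board wrist [456.8 241.6  39.1] 0.65 [309. 189.]
board_top wrist [454.3 238.6 122.5] 0.97 [308. 199.]
board_top wrist [490.4 133.2 133.9] 0.5 [281. 130.]
caddy wrist [467.1 184.6  -1.1] 0.67 [304. 155.]
clip wrist [448.8  13.   37.9] 0.74 [312.  51.]
clip wrist [466.5 133.   95.3] 0.73 [300. 128.]
lip_a wrist [474.6 137.2  57.8] 0.86 [297. 130.]
lip_a wrist [449.5  10.8  -2.1] 0.7 [313.  55.]
lip_a wrist [464.9 135.   57.2] 0.69 [303. 129.]
lip_a wrist [445.2  12.4  -4.7] 0.68 [315.  56.]
lip_b wrist [474.6 137.2  57.8] 0.86 [297. 130.]
lip_b wrist [449.5  10.8  -2.1] 0.7 [313.  55.]
lip_b wrist [464.9 135.   57.2] 0.69 [303. 129.]
lip_b wrist [445.2  12.4  -4.7] 0.68 [315.  56.]
handle_a wrist [430.7  10.5  74.2] 0.82 [323.  44.]
handle_a wrist [468.1  10.7  69.3] 0.77 [299.  45.]
handle_a wrist [492.1 134.  132.5] 0.71 [280. 130.]
handle_a wrist [449.5 131.8 130.2] 0.62 [310. 128.]
handle_b wrist [430.7  10.5  74.2] 0.82 [323.  44.]
handle_b wrist [468.1  10.7  69.3] 0.77 [299.  45.]
handle_b wrist [492.1 134.  132.5] 0.71 [280. 130.]
handle_b wrist [449.5 131.8 130.2] 0.62 [310. 128.]
```

```bash
python3 - <<'E'
import cv2,numpy as np
a=cv2.imread("pics/w_cad.png")[20:220,230:400];b=cv2.imread("pics/w_foot.png")[80:280,230:400]
cv2.imwrite("pics/c1.png",cv2.resize(np.hstack([a,b]),None,fx=2.35,fy=2.35,interpolation=cv2.INTER_CUBIC))
E
```

```text
(no output)
```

View pics/c1.png

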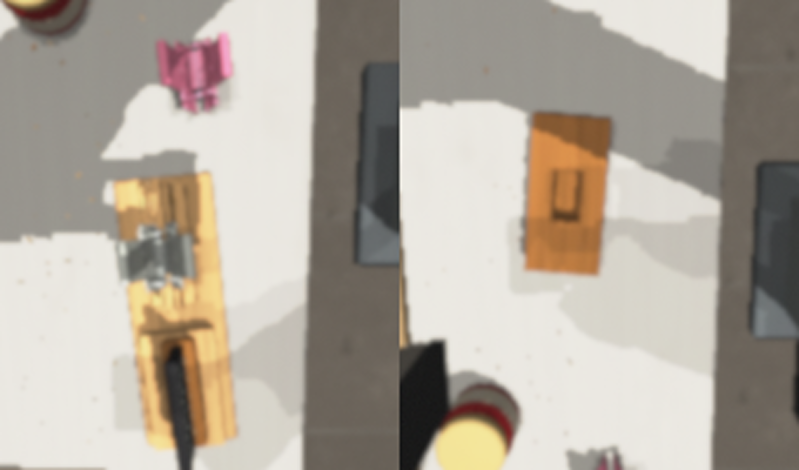

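The crop confirms it. The grey steel clip sits astride the rail at about (160,255) in the crop, and the pink look-alike stands on the counter at about (195,70). The board and the foot's socket at (567,195) are clear. Next I fit the geometric models to the masks to get yaw.

```bash
cat > fit.py <<'E'
from h import *
from scipy.optimize import minimize
def box(x0,x1,y0,y1,z0,z1): return np.array([[x,y,z] for x in(x0,x1) for y in(y0,y1) for z in(z0,z1)],float)
BOARD=[box(-4.5,4.5,-39,39,20,92)]
FOOT=[box(-28,28,-58,58,0,36)]
def cam(name,shift=None):
    i=viewer.camera_info(name); R=np.array(i["R"]); t=np.array(i["t"])
    if shift is not None: t=t-R@np.array(shift)
    return np.array(i["camera_matrix"]),R,t
def render(c,boxes,p,z):
    K,R,t=c; S=4; m=np.zeros((400*S,640*S),np.uint8); M=Ro.from_euler('z',p[2]).as_matrix()
    for b in boxes:
        X=b@M.T+[p[0],p[1],z]; q=(X@R.T+t)@K.T; q=q[:,:2]/q[:,2:]
        h=cv2.convexHull(((q+.5)*S*16).astype(np.int32)); cv2.fillConvexPoly(m,h,255,shift=4)
    return cv2.resize(m,(640,400),interpolation=cv2.INTER_AREA)/255.
def fit(views,boxes,p0,z):
    def f(v):
        p=[p0[0]+v[0],p0[1]+v[1],p0[2]+v[2]/50]
        return sum(np.abs(render(c,boxes,p,z)-m).sum()/m.sum() for c,m in views)
    best=min((minimize(f,[a,b,g],method='Nelder-Mead',options=dict(initial_simplex=np.array([[a,b,g],[a+4,b,g],[a,b+4,g],[a,b,g+4]]),xatol=.02,fatol=1e-5)) for a,b,g in [(0,0,0),(3,3,4),(-3,-2,-4)]),key=lambda r:r.fun)
    v=best.x; return np.array([p0[0]+v[0],p0[1]+v[1],p0[2]+v[2]/50]),best.fun
E
python3 - <<'E'
from fit import *
cur=robot.observe()["tcp_pos"]
fo=np.array([439.8119946,-243.41448506,329.8177573])
img=cv2.imread("pics/w_foot.png")
hsv=cv2.cvtColor(img,cv2.COLOR_BGR2HSV)
m=((hsv[...,1]>130)&(hsv[...,0]>4)&(hsv[...,0]<22)).astype(np.uint8)
m=cv2.morphologyEx(m,cv2.MORPH_CLOSE,np.ones((9,9)))
n,l,s,_=cv2.connectedComponentsWithStats(m); m=(l==l[160,303]).astype(float); print("foot px",m.sum())
cf=cam("wrist",fo-cur)
r=fit([(cf,m)],FOOT,[479,-242,0.0],0);print("foot wrist",r)
pic=img.copy();pic[np.abs(render(cf,FOOT,r[0],0)-m)>.5]=(255,0,0)
for c in ("scene","top"):
    d=viewer.silhouettes("foot",c)[0]; mm=d["mask"].astype(float);print(c,d["confidence"],mm.sum(),fit([(cam(c),mm)],FOOT,[479,-242,0.],0))
# board: dark pixels inside dilated silhouette
g=cv2.imread("pics/w_cad.png"); d=viewer.silhouettes("board","wrist")[0]; print("board",d["confidence"],d["mask"].sum())
mk=cv2.dilate(d["mask"].astype(np.uint8),np.ones((5,5)))>0
b=(mk&(g.max(2)<75)).astype(float);print(b.sum())
cb=cam("wrist"); r=fit([(cb,b)],BOARD,[457,238,.1],36);print("board wrist",r)
g2=g.copy();g2[np.abs(render(cb,BOARD,r[0],36)-b)>.5]=(255,0,0)
for c,fn in (("scene","s1"),("top","t1")):
    gi=cv2.imread("pics/%s.png"%fn); d=viewer.silhouettes("board",c)[0]
    mk=cv2.dilate(d["mask"].astype(np.uint8),np.ones((3,3)))>0
    u,v=proj(c,[457,238,92]).astype(int); bb=mk&(gi.max(2)<90)
    if c=="scene": bb=cv2.morphologyEx(bb.astype(np.uint8),cv2.MORPH_CLOSE,np.ones((7,7)))
    print(c,d["confidence"],bb.sum(),fit([(cam(c),bb.astype(float))],BOARD,[457,238,.1],36))
cv2.imwrite("pics/c2.png",cv2.resize(np.hstack([g2[120:320,230:400],pic[80:280,230:400]]),None,fx=2.35,fy=2.35))
E
```

```text
foot px 2019.0
foot wrist (array([ 4.80351850e+02, -2.39313775e+02, -1.09989374e-01]), np.float64(0.1162738299876662))
scene 0.68 932.0 (array([ 4.79688922e+02, -2.42104197e+02, -7.12299014e-02]), np.float64(0.0398720861735252))
top 0.62 120.0 (array([ 466.        , -228.33333333,    0.58666667]), np.float64(8.543529411764705))
board 0.63 750
350.0
board wrist (array([4.59495873e+02, 2.35434689e+02, 6.59580864e-02]), np.float64(0.42278991596638654))
scene 0.97 1351 (array([4.50873305e+02, 2.39742149e+02, 2.18519722e-01]), np.float64(0.2076109200156747))
top 0.56 215 (array([4.60159027e+02, 2.30111141e+02, 1.28377570e-01]), np.float64(0.19405380756953944))
```

View pics/c2.png

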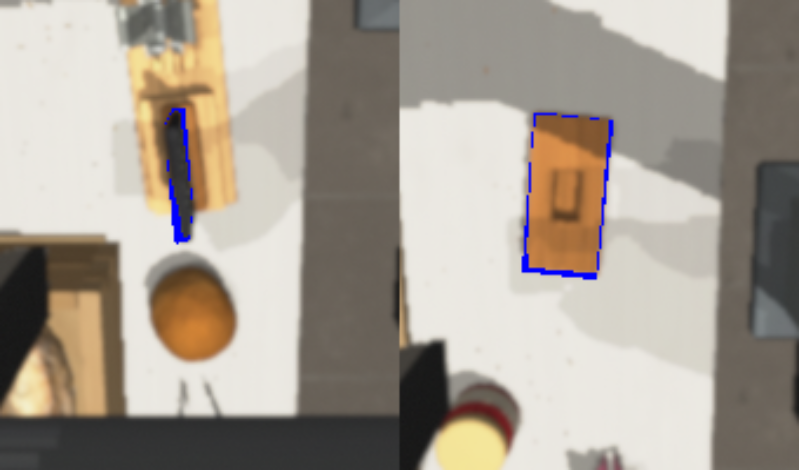

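```bash
python3 - <<'E'
from fit import *
robot.movep([458,165,225],down(np.pi/2+.1))
im=save("wrist","w_b.png"); g=im[:,:,::-1]; o=robot.observe(); print(o["t"],o["tcp_pos"])
for n in ("board_top","handle_a","lip_a"): pp(n,"wrist")
u,v=proj("wrist",[459,236,128]).astype(int); print(u,v)
b=(g.max(2)<70).astype(np.uint8); n,l,s,c=cv2.connectedComponentsWithStats(b)
k=l[v-3:v+4,u-3:u+4]; k=np.bincount(k[k>0]).argmax(); b=(l==k).astype(float); print(b.sum(),s[k])
cb=cam("wrist"); r=fit([(cb,b)],BOARD,[459,237,.1],36);print("board wrist",r)
g2=g.copy();g2[np.abs(render(cb,BOARD,r[0],36)-b)>.5]=(255,0,0)
cv2.imwrite("pics/c3.png",g2)
E
```

```text
10.9917 [458.03065752 165.03715572 225.06379007]
board_top wrist [456.4 235.3 128.2] 0.61 [329. 122.]
handle_a wrist [491.4 135.4 131.6] 0.8 [352. 220.]
handle_a wrist [427.2  10.3  73.2] 0.69 [290. 286.]
handle_a wrist [451.4 133.7 133.4] 0.66 [315. 218.]
handle_a wrist [467.6  14.   72.1] 0.57 [320. 286.]
lip_a wrist [448.8   8.8  -1.8] 0.97 [309. 263.]
lip_a wrist [465.1 135.3  60.1] 0.96 [327. 200.]
lip_a wrist [471.9 134.8  60. ] 0.72 [332. 201.]
lip_a wrist [444.8  13.1  -5.4] 0.59 [307. 259.]
331 121
514.0 [328  83   8  75 514]
board wrist (array([4.58599120e+02, 2.34911996e+02, 1.10052025e-01]), np.float64(0.48672465094987416))
```

View pics/c3.png

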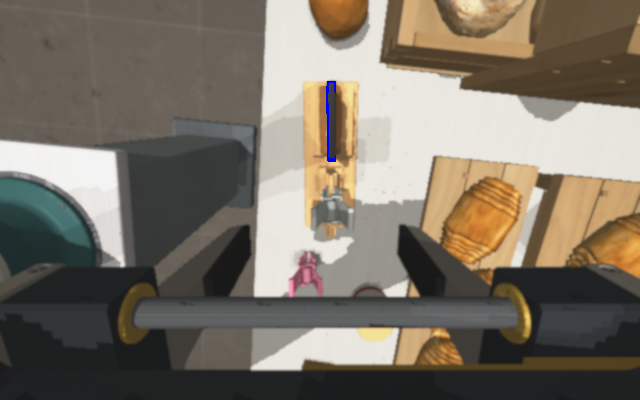

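```bash
python3 - <<'E'
from fit import *
g=cv2.imread("pics/w_b.png"); cb=cam("wrist")
z=render(cb,BOARD,[458.6,235,.11],36)>.5
a=g[70:245,280:380]; h=g.copy(); e=cv2.morphologyEx(z.astype(np.uint8),cv2.MORPH_GRADIENT,np.ones((2,2)))>0; h[e]=(255,0,0)
cv2.imwrite("pics/c4.png",cv2.resize(np.hstack([a,h[70:245,280:380]]),None,fx=3.4,fy=3.4,interpolation=cv2.INTER_NEAREST))
E
```

```text
(no output)
```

View pics/c4.png

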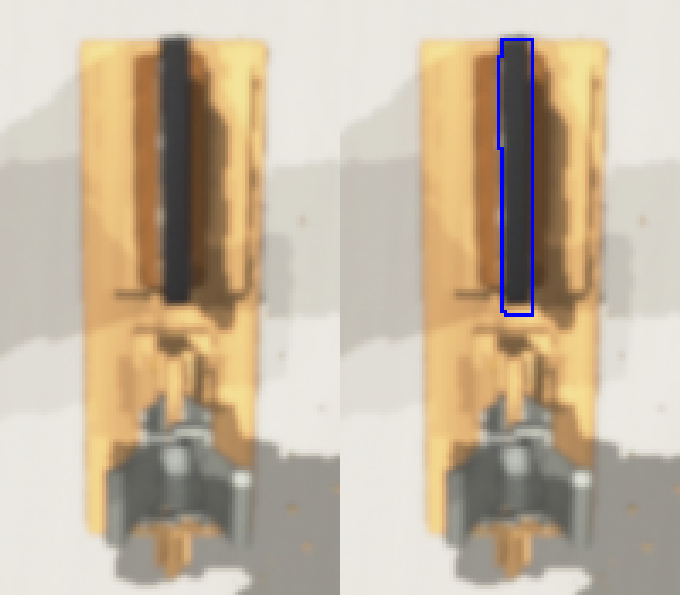

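The crop shows the board's top edge upright at (176,40–300), the clip below it at (180,480), and the model outline agreeing to about 1 mm across the thickness. Now I grasp and lift the board, then look at the foot from close with the same camera heading.

```bash
python3 - <<'E'
from fit import *
Y=np.pi/2+.107
robot.movep([458.6,235.5,160],down(Y))
robot.servo_line([458.6,235.5,77],feed=120)
grip(0.0,40); o=robot.observe(); print(o["t"],o["grip_width"],o["grip_force"],o["contact_force"],o["tcp_pos"])
robot.servo_line([458.6,235.5,150],feed=100)
robot.servo_line([458.6,235.5,270],feed=250)
o=robot.observe(); print(o["t"],o["grip_width"],o["contact_force"],o["wrist_torque"])
Y2=np.pi/2-.08
robot.movep([478,-312,270],down(Y2))
robot.servo_line([478,-312,220],feed=200)
im=save("wrist","w_f2.png"); o=robot.observe(); print(o["t"],o["tcp_pos"],o["grip_width"])
pp("socket","wrist");pp("foot","wrist")
img=im[:,:,::-1].copy();hsv=cv2.cvtColor(img,cv2.COLOR_BGR2HSV)
m=((hsv[...,1]>110)&(hsv[...,0]>4)&(hsv[...,0]<22)).astype(np.uint8)
m=cv2.morphologyEx(m,cv2.MORPH_CLOSE,np.ones((11,11)))
u,v=proj("wrist",[470,-220,36]).astype(int); n,l,s,_=cv2.connectedComponentsWithStats(m); print(u,v,s[l[v,u]]); m=(l==l[v,u]).astype(float)
c=cam("wrist"); r=fit([(c,m)],FOOT,[479,-242,-.08],0); print(r)
h=img.copy();h[cv2.morphologyEx((render(c,FOOT,r[0],0)>.5).astype(np.uint8),cv2.MORPH_GRADIENT,np.ones((2,2)))>0]=(255,0,0)
cv2.imwrite("pics/c5.png",h)
E
```

```text
13.675 0.09318023366064752 39.998735189437866 [-0.46711895  0.83106719 -0.68220273] [458.57665441 235.53986104  76.97441458]
15.1917 0.09017758315063978 [ 0.92620662 -0.5790908  -1.01556039] [-0.08440118 -0.05327041 -0.03460821]
17.6167 [ 479.00151407 -311.7025472   221.0818938 ] 0.09433258241751719
socket wrist [ 483.6 -242.6   38.6] 0.79 [323. 121.]
foot wrist [ 481.6 -244.5    3.1] 0.68 [321. 122.]
foot wrist [ 642.6 -394.6    5.9] 0.66 [435. 215.]
310 103 [ 300   74   44  151 4810]
(array([ 4.81484773e+02, -2.42951432e+02, -7.95103576e-02]), np.float64(0.20703354938649057))
```

View pics/c5.png

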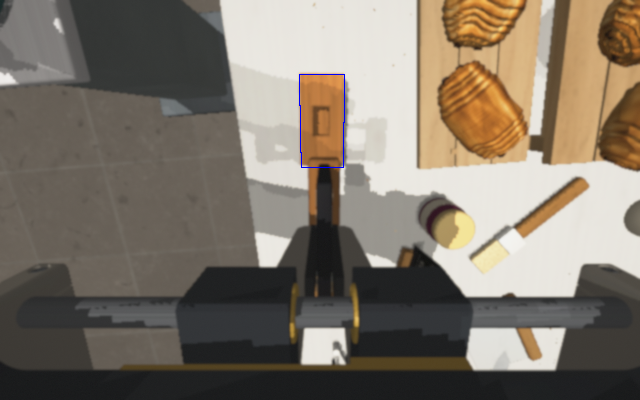

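The view shows the foot outlined at cols 300–344, rows 74–167, with the socket at (321,121). The board hangs below it, with its shoe end at row ~162. I refit after settling and check the board's place in the hand.

```bash
python3 - <<'E'
from fit import *
robot.hold(.4); o=robot.observe(); im=save("wrist","w_f3.png"); T=o["tcp_pos"]; print(T,Ro.from_rotvec(o["tcp_rot"]).as_matrix().round(4).tolist())
img=im[:,:,::-1].copy();hsv=cv2.cvtColor(img,cv2.COLOR_BGR2HSV)
m=((hsv[...,1]>110)&(hsv[...,0]>4)&(hsv[...,0]<22)).astype(np.uint8)
m=cv2.morphologyEx(m,cv2.MORPH_CLOSE,np.ones((11,11)))
n,l,s,_=cv2.connectedComponentsWithStats(m); m=(l==l[103,310]).astype(float); m[168:]=0
c=cam("wrist"); r=fit([(c,m)],FOOT,[481,-243,-.08],0); print(r)
F=r[0]
pp("board_top","wrist");pp("socket","wrist")
Rf=Ro.from_euler('z',F[2]).as_matrix()
h=cv2.resize(img[60:320,270:380],None,fx=4,fy=4,interpolation=cv2.INTER_CUBIC)[:,:]
def ov(pts,col):
    q=np.array([proj("wrist",p) for p in pts]); q=((q+.5-[270,60])*4).astype(np.int32); cv2.polylines(h,[q],True,col,1)
rect=lambda x,y,z:np.array([[-x,-y,z],[x,-y,z],[x,y,z],[-x,y,z]],float)
o3=np.array([F[0],F[1],0])
ov(rect(10,18,36)@Rf.T+o3,(255,0,0)); ov(rect(28,58,36)@Rf.T+o3,(255,0,0))
Rb=Ro.from_euler('z',-.08).as_matrix(); B=np.array(T)-[0,0,41]
ov(rect(13,42,20)@Rb.T+B,(0,255,0)); ov(rect(4.5,39,92)@Rb.T+B,(0,255,0)); ov(rect(13,42,0)@Rb.T+B,(0,255,255))
cv2.imwrite("pics/c6.png",h[:600])
E
```

```text
[ 478.03253126 -312.08382878  220.20097897] [[0.08, 0.9968, 0.0002], [0.9968, -0.08, -0.0002], [-0.0002, 0.0002, -1.0]]
(array([ 4.79761556e+02, -2.41696257e+02, -8.31197021e-02]), np.float64(0.04794418018337421))
board_top wrist [ 481.7 -244.1    1.4] 0.71 [323. 122.]
socket wrist [ 481.2 -240.9   34.6] 0.92 [322. 120.]
```

View pics/c6.png

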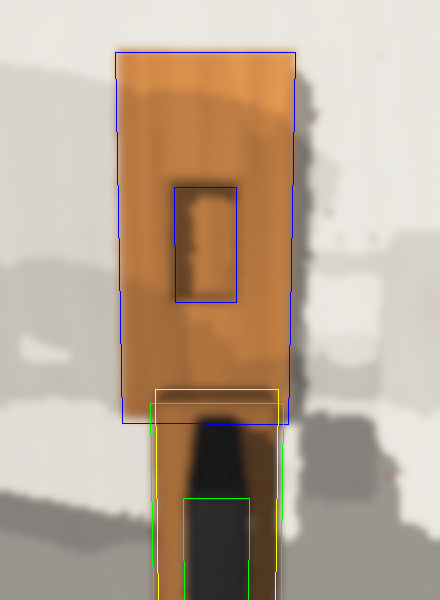

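Foot at (479.8, −241.6), yaw −0.083. The dark band at rows 390–402 is the shoe's end face, and it matches the prediction, so the board sits centred in the hand. Inserting with force checks.

```bash
cat > ins.py <<'E'
from h import *
import sys
x0,y0,yw=479.76,-241.5,np.pi/2-.082
robot.movep([x0,y0,150],down(yw)); robot.servo_line([x0,y0,108],feed=120)
robot.hold(.15)
z=108;F0=np.array(robot.observe()["contact_force"]);print(F0.round(2))
while z>77:
    z-=3 if z<105 else 1.5; z=max(z,76.5)
    robot.servo_line([x0,y0,z],feed=40)
    o=robot.observe();f=np.array(o["contact_force"])-F0
    print(round(o["t"],2),z,o["tcp_pos"].round(2) if hasattr(o["tcp_pos"],'round') else o["tcp_pos"],f.round(1),np.round(o["wrist_torque"],2))
    if f[2]>12 : break
E
python3 ins.py
```

```text
[-0.45 -0.11 -1.31]
19.65 106.5 [ 479.84 -241.57  106.73] [0.7 0.2 0.9] [ 0.03 -0.01 -0.01]
19.9 105.0 [ 479.66 -241.45  104.91] [-0.1 -0.  -0.3] [-0.05 -0.06 -0.02]
20.15 103.5 [ 479.67 -241.44  103.36] [1.2 0.6 0.3] [-0.03 -0.06  0.02]
20.4 100.5 [ 479.55 -241.41  100.23] [ 1.3 -0.2  0.7] [-0.03 -0.05  0.  ]
20.65 97.5 [ 479.58 -241.41   97.25] [0.2 0.6 0.6] [ 0.02 -0.06 -0.06]
20.9 94.5 [ 479.58 -241.45   94.29] [ 0.4 -0.6 -0.3] [-0.02 -0.04  0.02]
21.15 91.5 [ 479.6  -241.44   91.28] [ 0.1  0.8 -0.1] [ 0.02 -0.03 -0.06]
21.4 88.5 [ 479.61 -241.45   88.29] [0.3 0.  0. ] [-0.02 -0.07  0.05]
21.65 85.5 [ 479.61 -241.46   85.28] [ 1.1 -1.2 -0.1] [-0.06 -0.06  0.01]
21.9 82.5 [ 479.6  -241.44   82.29] [0.  0.2 0.3] [-0.03 -0.12 -0.01]
22.15 79.5 [ 479.6  -241.44   79.29] [ 1.1  0.3 -0.4] [-0.07 -0.09 -0.01]
22.4 76.5 [ 480.63 -241.71   76.97] [0.7 0.6 3.8] [-0.   -0.25  0.02]
```

```bash
python3 - <<'E'
from fit import *
for z in (75.5,74.5,73.5):
    robot.servo_line([479.76,-241.5,z],feed=40); o=robot.observe(); print(z,np.round(o["tcp_pos"],2),np.round(o["contact_force"],1),np.round(o["wrist_torque"],2))
    if o["contact_force"][2]>14: break
robot.servo_line([479.76,-241.5,77],feed=40)
grip(1.0); o=robot.observe(); print(o["t"],o["grip_width"])
Y2=np.pi/2-.082
robot.servo_line([479.76,-241.5,160],feed=150)
# view seated board from camera over it
robot.movep([479,-314,215],down(Y2)); robot.hold(.3)
o=robot.observe(); im=save("wrist","w_s.png"); print(o["t"],np.round(o["tcp_pos"],1)); pp("board_top","wrist"); pp("board","wrist")
img=im[:,:,::-1].copy()
h=cv2.resize(img[40:190,260:390],None,fx=4,fy=4,interpolation=cv2.INTER_CUBIC)
def ov(pts,col):
    q=np.array([proj("wrist",p) for p in pts]); q=((q+.5-[260,40])*4).astype(np.int32); cv2.polylines(h,[q],True,col,1)
rect=lambda x,y,z:np.array([[-x,-y,z],[x,-y,z],[x,y,z],[-x,y,z]],float)
Rf=Ro.from_euler('z',-.083).as_matrix(); o3=np.array([479.76,-241.6,0])
ov(rect(13,42,56)@Rf.T+o3,(0,255,0)); ov(rect(4.5,39,128)@Rf.T+o3,(0,255,0)); ov(rect(28,58,36)@Rf.T+o3,(255,0,0))
cv2.imwrite("pics/c7.png",h)
pp("board_top","scene")
E
```

```text
75.5 [ 480.81 -241.78   76.93] [-2.2  0.5 10.4] [0.15 0.35 0.  ]
74.5 [ 481.14 -241.84   76.94] [-3.4  1.5 18.6] [0.39 0.82 0.06]
24.425 1.0025540243358078
25.875 [ 478.9 -312.8  214.2]
board_top wrist [ 477.9 -240.9  125.6] 0.85 [317. 120.]
board wrist [ 477.3 -238.1   42. ] 0.95 [318. 117.]
board_top scene [459.8 237.5 132. ] 0.58 [233. 256.]
```

View pics/c7.png

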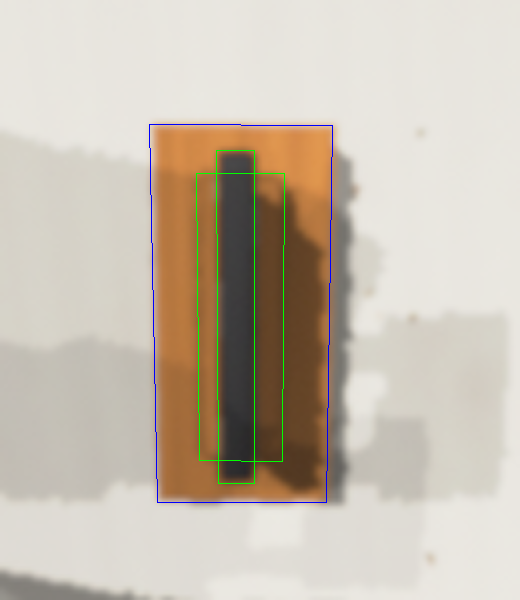

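The picture shows the black board's top edge at cols 217–255, rows 150–483, inside the predicted outline. The board stands home and centred in the foot. Next is a close look at the clip, numbers only.

```bash
python3 - <<'E'
from fit import *
Y=np.pi/2+.107
robot.servo_line([479,-300,260],feed=300)
CAD=[box(-38,38,-106,106,0,8),box(-28,28,9,101,8,36),box(-7,7,-99,-11,8,60),box(-3,3,-99,-11,60,72)]
H=[];L=[]
for p in ([470,62,240],[470,75,215]):
    robot.movep(p,down(Y)); robot.hold(.25); save("wrist","w_k%d.png"%p[1])
    for n,A in (("handle_a",H),("lip_a",L)):
        A+= [w for w,c in pp(n,"wrist",6) if w[1]>100]
    d=viewer.silhouettes("caddy","wrist")
    if d:
        m=d[0]["mask"].astype(np.uint8); m=cv2.morphologyEx(m,cv2.MORPH_CLOSE,np.ones((9,9))).astype(float)
        print("caddy",d[0]["confidence"],m.sum(),fit([(cam("wrist"),m)],CAD,[467,183,.107],0))
    pp("clip","wrist")
print(robot.observe()["t"])
E
```

```text
handle_a wrist [466.5  11.4  70. ] 0.95 [317. 212.]
handle_a wrist [426.7  12.8  75.3] 0.81 [287. 210.]
handle_a wrist [451.2 130.7 131.2] 0.73 [313. 121.]
handle_a wrist [492.  136.1 131.1] 0.64 [352. 120.]
lip_a wrist [453.2  11.5   1.4] 0.87 [310. 198.]
lip_a wrist [447.   10.6  -2.9] 0.7 [306. 198.]
lip_a wrist [463.8 133.7  59.5] 0.68 [325. 119.]
lip_a wrist [474.8 139.7  61.3] 0.65 [334. 115.]
caddy 0.75 7370.0 (array([4.63882729e+02, 1.83570397e+02, 1.00347437e-01]), np.float64(0.18766328783888045))
clip wrist [470.7 134.9  96.5] 0.77 [331. 119.]
clip wrist [452.4  12.   34.5] 0.59 [308. 204.]
handle_a wrist [490.7 133.4 135.1] 0.93 [351. 137.]
handle_a wrist [428.7  11.3  72.6] 0.87 [286. 226.]
handle_a wrist [470.6  10.6  69.2] 0.75 [319. 229.]
handle_a wrist [450.  132.9 133.2] 0.71 [309. 133.]
handle_a wrist [466.6 133.   58.6] 0.59 [326. 131.]
lip_a wrist [474.8 137.1  56.8] 0.87 [333. 128.]
lip_a wrist [449.2  10.7  -7. ] 0.85 [306. 209.]
lip_a wrist [466.  136.1  57.6] 0.83 [326. 128.]
lip_a wrist [448.4   7.9  -3.4] 0.73 [305. 212.]
lip_a wrist [549.1 -49.3  -1. ] 0.31 [365. 253.]
caddy 0.71 661.0 (array([ 3.50012346e+02,  4.31197531e+02, -2.18925926e-01]), np.float64(1.0))
clip wrist [471.4 131.5  92.4] 0.9 [330. 134.]
clip wrist [449.1  13.4  34.4] 0.6 [304. 216.]
28.9917
```

```bash
python3 - <<'E'
from h import *
Y=np.pi/2+.105
x,y=470.4,133.5
robot.movep([x,y,190],down(Y)); robot.servo_line([x,y,114.5],feed=120)
def rep(s):
    o=robot.observe(); print(s,round(o["t"],2),round(o["grip_width"]*92,1),round(o["grip_force"],1),np.round(o["tcp_pos"],1),np.round(o["contact_force"],1),np.round(o["wrist_torque"],2))
rep("at"); grip(0.42,25); rep("pinch")
robot.servo_line([x,y,150],feed=60); rep("lift")
robot.servo_line([x,y,225],feed=150); rep("up")
grip(0.2,25); rep("wide")
E
```

```text
at 30.13 91.9 0.0 [471.  133.6 115.1] [ 0.2 -0.2  0.4] [-0.07 -0.04 -0.01]
pinch 31.03 38.6 0.0 [470.4 133.5 114.5] [0.1 0.  0.2] [-0.02 -0.11  0.01]
lift 31.77 38.5 0.0 [470.3 133.2 149.9] [ 0.2 -0.   0.2] [-0.05 -0.11 -0.05]
up 32.42 38.5 0.0 [469.9 133.1 224.3] [-0.5 -0.1  0.2] [-0.01 -0.1  -0.02]
wide 32.91 18.2 0.0 [470.3 133.5 224.8] [ 0.8  0.1 -0.2] [-0.09 -0.05 -0.01]
```

No grip force, so the pinch missed. I'll look.

```bash
python3 - <<'E'
from h import *
grip(1.0)
robot.movep([470,70,225],down(np.pi/2+.105)); robot.hold(.3)
im=save("wrist","w_m.png"); s=save("scene","s2.png")
for n in ("handle_a","lip_a","clip"): pp(n,"wrist",6)
for n in ("handle_a","lip_a","clip"): pp(n,"scene",6)
a=cv2.resize(im[60:260,260:400,::-1],(420,600)); b=cv2.resize(s[200:340,220:308,::-1],(377,600))
cv2.imwrite("pics/c8.png",np.hstack([a,b]))
E
```

```text
handle_a wrist [427.3   9.9  74.7] 0.91 [286. 222.]
handle_a wrist [490.1 133.4 132.5] 0.69 [350. 132.]
handle_a wrist [470.1   9.   71.6] 0.65 [319. 225.]
handle_a wrist [451.6 131.4 132.7] 0.57 [312. 130.]
lip_a wrist [450.1  12.8  -1.4] 0.84 [307. 205.]
lip_a wrist [465.3 131.9  60.3] 0.83 [325. 128.]
lip_a wrist [472.8 136.5  59.1] 0.75 [332. 125.]
lip_a wrist [448.7  10.1  -5.5] 0.56 [306. 205.]
clip wrist [449.4   8.1  33.6] 0.72 [305. 215.]
clip wrist [471.8 131.9  97.2] 0.58 [331. 130.]
clip wrist [490.1 135.4 135.4] 0.39 [351. 130.]
handle_a scene [486.7 136.5 133. ] 0.73 [264. 229.]
handle_a scene [428.9   6.3  72.2] 0.71 [327. 237.]
handle_a scene [468.4  12.   70. ] 0.69 [313. 233.]
handle_a scene [447.4 132.3 129.4] 0.56 [279. 236.]
lip_a scene [452.7   8.7  -3.2] 0.89 [319. 261.]
lip_a scene [465.3 132.7  65.6] 0.69 [275. 259.]
lip_a scene [470.6 131.3  58.5] 0.65 [274. 260.]
lip_a scene [444.4  11.    0.6] 0.52 [321. 261.]
clip scene [471.7 132.1  93.5] 0.92 [272. 246.]
clip scene [447.1   5.4  30.3] 0.85 [321. 249.]
```

View pics/c8.png

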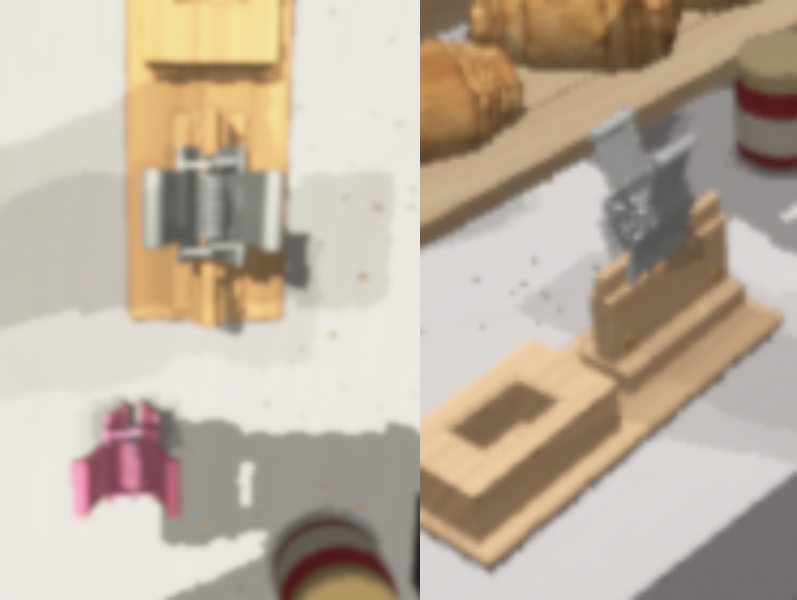

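The clip is still parked on the rail, untouched, at crop (210,210), and the pink one is apart at (130,455). I'll retry in stages, watching the width and force.

```bash
cat > rep.py <<'E'
from h import *
def rep(s):
    o=robot.observe(); print(s,round(o["t"],2),round(o["grip_width"]*92,1),round(o["grip_force"],1),np.round(o["tcp_pos"],1),np.round(o["contact_force"],1),np.round(o["wrist_torque"],2)); return o
E
python3 - <<'E'
from rep import *
Y=np.pi/2+.105
x,y=470.4,132.9
robot.movep([x,y,170],down(Y)); robot.servo_line([x,y,113],feed=120)
robot.hold(.15)
for g in (.48,.42,.36):
    grip(g,30); rep(g)
save("wrist","w_p.png")
pp("handle_a","wrist",6);pp("lip_a","wrist",6)
save("scene","s3.png");pp("handle_a","scene",6);pp("lip_a","scene",6)
E
```

```text
0.48 37.14 43.8 0.0 [470.3 132.9 113. ] [-0.   0.4  0.3] [-0.08 -0.04 -0.07]
0.42 37.44 38.4 0.0 [470.4 132.9 113. ] [ 0.7 -0.2  0.1] [-0.05 -0.04 -0.04]
0.36 37.74 32.9 0.0 [470.4 132.9 113. ] [-0.3  0.7  0.9] [-0.02 -0.08  0.03]
handle_a wrist [491.5 133.2 131.6] 0.67 [354. 232.]
handle_a wrist [453.8 132.8 133.1] 0.66 [299. 228.]
handle_a wrist [467.9   9.   69.3] 0.57 [308. 322.]
lip_a wrist [464.7 133.5  61.3] 0.87 [317. 200.]
lip_a wrist [474.6 135.   60.9] 0.68 [328. 199.]
lip_a wrist [451.4  10.2  -1.6] 0.55 [298. 281.]
handle_a scene [446.9 129.4 131.8] 0.71 [280. 235.]
handle_a scene [470.4  11.8  68.2] 0.71 [312. 233.]
handle_a scene [425.4   8.1  70.7] 0.58 [328. 238.]
handle_a scene [490.4 133.9 131. ] 0.57 [264. 228.]
lip_a scene [462.4 130.6  64.9] 0.95 [276. 259.]
lip_a scene [472.4 131.3  57.9] 0.79 [273. 260.]
lip_a scene [452.3  11.4  -0.8] 0.6 [318. 260.]
lip_a scene [4.43e+02 1.21e+01 3.00e-01] 0.6 [321. 262.]
```

The numbers contradict each other: the fingers close past the handles without touching. I'll check in the saved picture where the fingertips really are, as numbers.

```bash
python3 - <<'E'
from h import *
g=cv2.imread("pics/w_p.png"); hsv=cv2.cvtColor(g,cv2.COLOR_BGR2HSV)
for r in range(150,330,5):
    s=""
    for c in range(230,430,3):
        h,sa,v=hsv[r,c]
        s+= "#" if v<60 else ("p" if sa>90 and h>150 else "w" if sa>75 else "+" if v<130 else "-" if v<200 else ".")
    print(r,s)
o=robot.observe();T=np.array(o["tcp_pos"]);M=Ro.from_rotvec(o["tcp_rot"]).as_matrix()
for n,p in dict(tipL=[10,-16.5,0],tipR=[10,16.5,0],backL=[10,-34.5,0],backR=[10,34.5,0],gpL=[10,-16.5,-19],gpR=[10,16.5,-19],g40L=[10,-16.5,-60],g40R=[10,16.5,-60]).items(): print(n,(T+M@p).round(1),proj("wrist",T+M@p).round(0))
print(proj("wrist",[451,133,131]),proj("wrist",[491,133,131]))
E
```

```text
150 -...----------------wwwwwwwwwwwwwwwwwwwwwwww.......................
155 --------------------wwwwwwwwwwwwwwwwwwwwwww----....................
160 --------------------wwwwwwwwwwwwwwwwwwwwwww---......-..............
165 --------------------wwwwwwwwwwwwwwwwwwwwwww---......-..............
170 --------------------wwwwwwwwwwwwwwwwwwwwwww--.......-..............
175 --------------------wwwwwwwwwwwwwwwwwwwwwww---------...............
180 --------------------wwwwwwwww+www-+wwwwwwww----------..............
185 --------------------wwwwww-+++www-+--wwwwww.--.....................
190 --------------------wwwwww-+++w++++++wwwwww........................
195 --------------------wwwwww-------+---wwwwww........................
200 --------------------wwwwww++++---++-+-wwwww---.....................
205 -----------------...wwww++++++---++-++++www---.......---...........
210 --------------......---+++++++---++-++++----------.----------.....-
215 -----------.........---+++++++++++++-+++---------------------------
220 --------............---+++++++++++++++++---------------------------
225 ------..........
[... 1141 characters left out ...]
ww++++++++++++++++++++++++++++++++++++++++++++++++++www#######
310 ####ww#++++++++++++++++++++++++++++++++++++++++++++++++++www#######
315 ###www++++++++++++++++++++++++++++++++++++++++++++++++++++ww##+++++
320 ###www++++++++++++++++++++++++++++++++++++++++++++++++++++ww####+++
325 ###www+++++++++++++++++++++++++++++++++++++++++++++++++++www####+++
tipL [452.9 141.1 113. ] [301. 207.]
tipR [485.8 144.6 113. ] [346. 207.]
backL [435.  139.2 113. ] [277. 207.]
backR [503.7 146.4 113. ] [370. 207.]
gpL [452.9 141.1 132. ] [299. 215.]
gpR [485.8 144.6 132. ] [348. 215.]
g40L [452.9 141.1 173. ] [293. 240.]
g40R [485.8 144.6 173. ] [354. 240.]
[295.3412619 225.8718986] [353.09548554 231.57783504]
```

```bash
python3 - <<'E'
from rep import *
o=robot.observe();T=np.array(o["tcp_pos"]);M=Ro.from_rotvec(o["tcp_rot"]).as_matrix()
K=np.array(viewer.camera_info("wrist")["camera_matrix"]);print(K[0,0])
for x in (10,0,-10):
  for d in (0,15,30,45): print(x,d,proj("wrist",T+M@[x,-16.5,-d]).round(0),proj("wrist",T+M@[x,16.5,-d]).round(0),proj("wrist",T+M@[x,46,-d]).round(0))
grip(1.0)
x,y=470.4,132.9
for z in (103,96):
    robot.servo_line([x,y,z],feed=80); grip(.44,30); a=rep(z)
    if a["grip_force"]>1: break
    grip(.7)
E
```

```text
293.14310893628897
10 0 [301. 207.] [346. 207.] [386. 207.]
10 15 [300. 214.] [347. 214.] [390. 214.]
10 30 [298. 221.] [349. 221.] [395. 221.]
10 45 [295. 230.] [351. 230.] [401. 230.]
0 0 [301. 220.] [346. 220.] [385. 220.]
0 15 [300. 227.] [347. 227.] [389. 227.]
0 30 [298. 236.] [349. 236.] [394. 236.]
0 45 [296. 245.] [351. 245.] [400. 245.]
-10 0 [302. 233.] [345. 233.] [384. 233.]
-10 15 [300. 241.] [347. 241.] [388. 241.]
-10 30 [298. 250.] [348. 250.] [393. 250.]
-10 45 [296. 260.] [350. 260.] [399. 260.]
103 40.16 40.5 0.0 [470.4 132.9 103. ] [ 0.3 -0.3  1. ] [-0.05 -0.09 -0.02]
96 41.47 40.6 3.2 [471.1 133.3  96.8] [-1.4 -0.8  6.4] [-0.05  0.07 -0.01]
```

The wrist picture and the contact at z≈96 agree that the real fingertips sit about 38 mm behind the reported TCP. I correct the height to TCP z≈79 and pinch.

```bash
python3 - <<'E'
from rep import *
x,y=470.4,132.9
grip(.75); robot.servo_line([x,y,79],feed=100); robot.hold(.1); rep("down")
grip(.44,30); a=rep("pinch")
if a["grip_force"]>3:
    grip(.40); a=rep("p2")
    robot.servo_line([x,y,100],feed=60); a=rep("lift")
    if a["grip_force"]>3:
        robot.servo_line([x,y,180],feed=150); grip(.2,30); rep("wide")
        robot.hold(.1); save("wrist","w_q.png"); pp("handle_a","wrist",6);pp("lip_a","wrist",6); pp("clip","wrist")
E
```

```text
down 42.47 68.7 0.0 [470.5 133.1  79.1] [-0.1 -0.4 -0.6] [ 0.03 -0.1  -0.  ]
pinch 43.05 40.3 9.8 [470.1 132.9  79.7] [-2.1 -0.9  8.6] [-0.26  0.69 -0.03]
p2 43.32 37.2 10.0 [470.6 133.   79.9] [-2.4 -1.5  8.8] [-0.2   0.58 -0.06]
lift 43.82 37.1 7.4 [470.6 132.7 100.2] [ 0.1 -0.3 -0.2] [-0.05 -0.08 -0.01]
wide 44.87 22.5 30.0 [470.1 132.9 179.5] [-0.5 -0.1 -0.1] [ 0.01 -0.07 -0.01]
handle_a wrist [462.7 131.8 235.7] 0.81 [310. 254.]
handle_a wrist [479.3 135.4 232.1] 0.66 [339. 248.]
handle_a wrist [467.2  10.1  68.5] 0.66 [311. 284.]
lip_a wrist [476.3 136.8 157.4] 0.95 [331. 207.]
lip_a wrist [447.8 132.2 162.3] 0.93 [296. 211.]
clip wrist [465.4 132.1 192.2] 0.97 [316. 226.]
clip wrist [447.1  11.1  33.4] 0.5 [297. 267.]
```

The clip is held open, with lips about 28 mm apart and handles 17 mm apart, but it looks tilted by ~0.1 rad in the pads. I carry it above the board and measure it in the tool frame from several views.

```bash
cat > meas.py <<'E'
from rep import *
def meas(reps=("wrist","scene","top")):
    o=robot.observe();T=np.array(o["tcp_pos"]);M=Ro.from_rotvec(o["tcp_rot"]).as_matrix(); out={"h":[],"l":[],"c":[]}
    for c in reps:
        viewer.read_camera(c)
        for n,k in (("handle_a","h"),("lip_a","l"),("clip","c")):
            P=[M.T@(toW(c,d["at"])-T) for d in viewer.pinpoint(n,c) if d["confidence"]>.35]
            P=[p for p in P if np.linalg.norm(p[:2])<35 and p[2]<60]
            for p in P: print(c,k,p.round(1))
            if k!="c":
                a=[p for p in P if p[1]<0];b=[p for p in P if p[1]>0]
                a=a[:1];b=b[:1]
                if a and b: out[k].append((a[0],b[0]))
            elif P: out[k].append(P[0])
    return out
E
python3 - <<'E'
from meas import *
Y2=np.pi/2-.082
robot.servo_line([470,132.9,190],feed=200)
robot.movep([480.1,-200,200],down(Y2)); robot.servo_line([480.1,-241.3,190],feed=150); robot.hold(.3)
rep("over")
meas()
robot.servo_line([480.1,-265,200],feed=150); robot.hold(.2); meas(("wrist",)); rep("")
E
```

```text
over 47.41 22.3 30.0 [ 480.3 -240.6  190.3] [0.5 0.2 0. ] [-0.01 -0.07  0.01]
wrist h [  2.5  -8.4 -54. ]
wrist h [ -2.9   9.8 -51.9]
wrist l [ 4.2  5.4 22.4]
wrist l [  2.3 -23.1  20.4]
wrist c [ -0.9  -3.7 -13.9]
scene h [ -2.8 -11.9 -51.7]
scene h [ -0.6   5.2 -48.7]
scene l [ -1.  -23.4  12.5]
scene l [-2.4  4.2 23.2]
scene c [ -0.3  -0.3 -12.6]
top h [ -2.2   5.  -50.4]
top h [ -1.1  -4.8 -50.8]
top l [-5.4  9.  24.2]
top c [  2.   -0.2 -12.4]
wrist h [ -1.8  10.6 -51.6]
wrist h [  1.8  -7.3 -55.8]
wrist l [  0.  -21.6  18.9]
wrist l [ 4.7  9.2 21.9]
wrist c [ -1.3 -19.1  20.3]
 48.73 22.5 30.0 [ 480.1 -264.6  199.9] [ 0.3 -0.1 -0.8] [-0.06 -0.06 -0.04]
```

Tilt is about 0.11 rad, with the lips' middle at tool (0.5, −7.7, 20). I turn the tool by that amount about the board's width axis, check again, then lower.

```bash
cat > fin.py <<'E'
from meas import *
Rf=Ro.from_euler('z',-.082); phi=-.115
Q=Rf*Ro.from_euler('y',phi)*Rf.inv()*Ro.from_rotvec(down(np.pi/2-.082)); M=Q.as_matrix()
m=np.array([.5,-7.7,20.3]); top=np.array([480.1,-241.4,128.])
tcp=lambda dz,m=m: top+[0,0,dz]-M@m
E
python3 - <<'E'
from fin import *
print(tcp(-18))
robot.servo_line(tcp(45),feed=120,rotation=Q.as_rotvec()); robot.hold(.3); rep("turned")
D=[]
for k in range(2):
    r=meas(("wrist","scene") if k==0 else ("wrist",))
    for a,b in r["l"]: D.append((a,b))
    if k==0: robot.servo_line(tcp(45)+[0,12,8],feed=120); robot.hold(.2)
A=np.mean([[a,b] for a,b in D],0); print("lips tool",A.round(1))
W=[M@p for p in A]; print("sep",(W[1]-W[0]).round(1),"mid",(A.mean(0)).round(1)); rep("")
E
```

```text
[ 485.36095291 -242.33405338  131.04946362]
turned 49.38 22.1 30.0 [ 485.9 -242.7  194.1] [-0.1 -0.6 -0.5] [-0.03  0.07  0.02]
wrist h [  0.4  -7.7 -55.6]
wrist h [  1.5   7.8 -52.6]
wrist l [  1.7 -21.6  18.8]
wrist l [ 4.6  8.9 21.8]
wrist c [ -2.3  -2.8 -11.8]
scene h [ -0.8  -8.3 -54.8]
scene h [ -0.1   6.6 -50.5]
scene l [  0.5 -20.9  13.5]
scene l [-0.8  5.8 20.5]
scene c [  0.1  -3.1 -10.1]
wrist h [  2.6  -7.2 -54.1]
wrist h [ -0.6   9.8 -48.1]
wrist l [  1.5 -19.7  19.9]
wrist l [ 3.1  9.8 21.3]
wrist c [ -1.4  -3.5 -12.8]
lips tool [[  1.2 -20.7  17.4]
 [  2.3   8.2  21.2]]
sep [29.1 -1.3 -0.5] mid [ 1.8 -6.3 19.3]
 50.45 22.7 30.0 [ 485.3 -230.5  201.9] [-0.8 -0.  -0.4] [-0.02  0.06 -0.  ]
```

The lips are level now. Lowering with the averaged offset.

```bash
python3 - <<'E'
from fin import *
m=np.array([1.2,-6.8,19.8])
robot.servo_line(tcp(30,m),feed=120); robot.hold(.2); F=rep("pre")
for dz in (6,-6,-18):
    robot.servo_line(tcp(dz,m),feed=60); a=rep(dz)
    if np.linalg.norm(np.array(a["contact_force"])-F["contact_force"])>4: print("contact"); break
robot.hold(.3); rep("end")
for c in ("wrist","scene"):
    viewer.read_camera(c); 
    for n in ("lip_a","handle_a","board_top","board"): pp(n,c)
viewer.read_camera("top"); pp("board_top","top"); pp("lip_a","top"); pp("jar","top"); pp("dark_jar","top")
E
```

```text
pre 51.02 22.3 30.0 [ 484.9 -242.7  179. ] [-0.1  0.1 -0.3] [0.03 0.02 0.  ]
6 51.58 22.1 30.0 [ 484.4 -242.7  154.2] [ 0.   0.7 -0.8] [-0.03  0.03 -0.02]
-6 51.92 22.2 30.0 [ 484.2 -242.8  142. ] [ 0.8  0.1 -0.4] [0.01 0.07 0.01]
-18 52.27 22.3 30.0 [ 484.2 -242.8  129.9] [ 1.1 -0.7 -0.8] [ 0.    0.07 -0.04]
end 52.58 22.4 30.0 [ 484.6 -243.   130.6] [-1.  -0.6 -0.2] [ 0.01  0.04 -0.01]
lip_a wrist [ 495.8 -239.   111.2] 0.94 [334. 206.]
lip_a wrist [ 466.  -241.6  108.5] 0.89 [298. 212.]
handle_a wrist [ 471.4 -240.9  183.1] 0.97 [311. 250.]
handle_a wrist [ 487.4 -243.3  182.1] 0.93 [339. 250.]
board_top wrist [ 479.2 -239.   124.5] 0.63 [315. 213.]
board wrist [ 477.4 -237.8   36.5] 0.67 [306. 186.]
lip_a scene [ 4.51e+02  9.10e+00 -3.00e-01] 0.88 [319. 260.]
lip_a scene [442.7   9.7   2.1] 0.79 [322. 261.]
lip_a scene [ 466.6 -243.4  116.3] 0.65 [378. 178.]
lip_a scene [ 491.6 -247.   110.5] 0.63 [371. 177.]
handle_a scene [466.7  12.8  67.2] 0.73 [313. 234.]
handle_a scene [ 485.7 -242.7  181.5] 0.69 [374. 153.]
handle_a scene [427.1   7.6  70. ] 0.6 [327. 238.]
handle_a scene [ 468.9 -244.2  180. ] 0.58 [379. 155.]
board_top scene [ 484.8 -242.2  131. ] 0.74 [373. 171.]
board scene [ 468.8 -242.6  182.3] 0.66 [379. 155.]
board scene [ 478.6 -239.8   35.7] 0.56 [372. 204.]
board_top top [ 481.3 -243.2  129.1] 0.52 [383. 222.]
lip_a top [452.9  10.7   2.2] 0.68 [285. 237.]
lip_a top [ 465.3 -241.9  108.9] 0.58 [381. 229.]
lip_a top [441.9   7.5  -0.6] 0.43 [286. 241.]
jar top [555.8 -47.5  -0.8] 0.57 [306. 200.]
dark_jar top [ 6.478e+02 -3.956e+02  2.000e-01] 0.88 [427. 169.]
```

```bash
python3 -c "
from h import *
print(robot.job_done(), robot.observe()['t'])"
```

```text
the job is handed in; nothing more can be done
the job is handed in; nothing more can be done
```

The job is handed in, last clock reading about 53 s: the board is fully home in the foot and released. The steel clip is held gaping over the middle of its top edge, lips about 28 mm apart and 18 mm below it, touching nothing by the wrist force. Both jars are where they stood.

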